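# Load the anvil plate under the punching bridge

### The job

Push the loose flat metal plate along the bench, without lifting or tipping it, in at the open end of the punching jig and under its low bridge until it rests against the back stop. Then push the keeper bar fully across behind the plate to shut it in. Do it with the fingertips or the outside of the fingers only, pick nothing up, and leave everything else on the bench where it is.

Things in the scene. Friction and masses are not known exactly. Their poses are not given: they have to be found in the camera images.
- plate: loose aluminium plate, plain rectangle 96 (its x) x 140 (its y) x 14 (z) mm, 0.5 kg give or take, lying flat on the bench near the open end of the jig; origin at the centre of its underside. It starts with its long side within about 0.3 rad of the jig's y axis. The two ends are alike.
- jig: dark steel punching jig fixed to the bench: two rails 18 mm high along its y, a low bridge across them, a back stop; outside width 140 mm. Origin on the bench at the centre under the bridge; y points out of its open end (away from the stop), z up. A plate that is fully in has its origin here and its outer end at y = 70 mm, level with the ends of the rails.
- mouth (a point): middle of the jig's open end, on the bench at y = 70 mm of the jig, same axes. Between the rails is bare bench; they are 102 mm apart inside from y = -70 to +27 mm and flare from there to about 126 mm apart here.
- bridge (a point): centre of the bridge's underside, 18 mm above the bench; the bridge covers y = -30 to +30 mm of the jig; its top is 34 mm above the bench, with bolt heads and brass punch guides up to 40 mm
- stop (a point): middle of the back stop's inner face, on the bench at y = -70 mm of the jig; the stop is 18 mm high
- keeper (a joint): angle of the keeper bar, rad: 0 = shut, square across the mouth, pointing along the jig's -x, centre line at y = 85 mm of the jig (shuts only with the plate in); grows as the bar swings out by way of the jig's +y (pi/2) towards its +x, to 2.8; starts at 2.1 to 2.7. Flat steel bar 82 mm long from its pivot, 12 mm wide, 5 to 20 mm above the bench; turns easily (0.05 N m), stays where left.
- keeper_pivot (a point): the keeper bar's vertical pivot, at x = 78, y = 85 mm of the jig, 12.5 mm above the bench; the pin's round head is 18 mm wide and 24 mm high; same axes as the jig
- bottle: small dye bottle, 36 mm wide, 66 mm high, stands near the jig, not to be disturbed; origin at the underside
- spool: spool of red thread, 42 mm wide, 60 mm high, stands near the jig, not to be disturbed; origin at the underside
- wax: yellow block of beeswax 34 x 52 x 18 mm, lies near the jig, not to be disturbed; origin at the underside
- jar: jar of tacks with a brass lid, 54 mm wide, 74 mm high, stands behind the jig's right end, not to be disturbed; origin at the underside

How it is judged:
By the outcome, as a careful person would: the job done as asked, in the order asked, and still so for the second after the job is handed in, with the robot touching nothing.
It also fails if it takes over 72 s, if anything falls off the work surface, if the arm or the gripper's body presses on something with over 40 N, if the wrist force passes 120 N, or if a joint passes its speed limit or range.

### The arm

A 6-joint arm with a two-finger parallel gripper is mounted at the origin on the work surface; the furniture and walls round the work are solid. World frame = base frame: x ahead of the robot, y to its left, z up, the work surface at z = 0. Lengths are in m, angles in rad, forces in N, time in s.
With the tool pointing down it reaches from about 0.225 to 0.875 m from the base axis. Payload 3.4 kg.
Tool frame: the origin (TCP) lies on the centre line of the jaws, within the pads' length; the fingertips stand 19 mm ahead of it and the grasp point (between the pads) is the TCP (nose_length is the distance from the TCP to the fingertips, in m); z points along the fingers, y is the direction in which the jaws open and shut (so a half turn about z gives the same grasp; the last joint's range is limited). The gripper opens to 85 mm and grips with 20 to 120 N. Pads are 22 mm wide; open, the fingers measure 114 mm over their backs; the gripper's body (76 mm by 85 mm) begins 54 mm behind the grasp point. The pads swing forward as they close: fully open they stand 13 mm farther back than shut.
Start: joints at [1.088, 0.276, 1.505, -0, 1.361, -0.121], TCP at [0.204, 0.538, 0.25] pointing down, gripper open.
Joint ranges: [-2.89, 2.89], [-0.75, 2.08], [0.22, 2.7], [-1.18, 4.32], [0.11, 2.71], [-2.7, 2.7]. Speed limits (rad/s): [2.57, 2.57, 3.14, 3.14, 3.14, 3.14].

### API

Orientations are given as a unit quaternion [w, x, y, z].
In Python, from rig import * gives the robot as it stands.
- The arm moves only by the shell command python3 -m jog 'ROWS' [OPENING] [FORCE]. ROWS is JSON, one flat list of numbers, 6 for each row, row after row: the shift along the tool's x, y, z in mm, then the turn, a rotation vector about the tool's x, y, z in degrees. In form: [tx, ty, tz, wx, wy, wz, tx, ty, tz, wx, wy, wz, ...]. A call has 1 to 10 rows; each row is the pose to reach, as a shift and turn from the pose commanded when the call began, along the tool's axes at that moment; what a row does not reach only later rows make up. A row lasts 1/8 s, in which the tool goes at most 62.5 mm and 10.7 degrees, less where a joint would pass 70% of its speed; a pose out of reach is approached as far as the arm can. A call with a gripper value outside its range is refused whole. OPENING is the closure, from 0 (fully open) to 1 (shut), set as the call begins (- or left out, the last holds). The fingers move at their own pace and stop on an object; FORCE is the grip in N (left out, the last holds). Time passes only in rows, so rows that repeat a pose let the fingers close. It gives the time, the measured TCP pose, the force and the opening at its end, in the units of the state.
- get_state(): the state, without advancing time (a new reading comes with each control period).
- get_image(name): name is "scene" or "top" or "wrist"; returns a dict with "frame" (400x640x3 uint8, red, green, blue), "camera_matrix" (3x3 intrinsics, pixels), "k1" (the pictures are not rectified: a ray, as slopes to the right and down, at radius r is drawn at 1 + k1 r^2 times it, then the intrinsics apply), "rvec" (rotation vector, rad) and "tvec" (3), from world to camera coordinates, as OpenCV has them. Camera axes: x right, y down, z forward; pixel columns grow to the right and rows downward; lengths in m; the calibration is good to about 2 mm. A picture is of the moment at which its call begins. There is no depth.
- sign_off(): hands the job in, once; it reports no verdict.
The state is a dict: "clock": time; "qpos": joint angles; "qd": joint speeds; "effort": joint torques, N m; "position": TCP position; "ee_rot": TCP orientation; "contact_force": force on the tool from outside, world axes, zero at the start; "moment": the same for the moment, N m; "width": finger opening in m.
Only numpy, scipy, OpenCV 4.12 (cv2) and the standard library are available. Lean on these libraries where they do the work, as an engineer would, in place of code of your own. Each camera call takes 0.05 s, during which the arm holds its last target.

## Working session

There is one attempt and no reset: what is moved stays moved. The work goes in short steps, Python scripts to look and compute and a shell command to move; the robot and the scene stay as the last step left them, time stands still between calls to the robot, and variables do not carry over. Pictures are saved under pics/ and viewed, and the job is handed in when it is done.

```bash
ls; mkdir -p pics; python3 - <<'E'
from rig import *
import cv2
s=get_state();print(s)
for n in("scene","top","wrist"):
    d=get_image(n);cv2.imwrite(f"pics/{n}0.png",d["frame"][:,:,::-1]);print(n,d["camera_matrix"].tolist(),d["k1"],d["rvec"],d["tvec"])
E
```

```text
pics
{'clock': 0.0, 'qpos': array([ 1.08799937e+00,  2.76607197e-01,  1.50613074e+00,  2.73504425e-05,
        1.36066812e+00, -1.21022822e-01]), 'qd': array([ 0.00052178, -0.00071556,  0.00059711,  0.00124822,  0.00089412,
       -0.00090868]), 'effort': array([-1.62077620e-03, -4.16777337e+01, -2.45801443e+01, -2.15988684e-04,
        1.09177074e-02,  2.28802001e-06]), 'position': array([0.20329645, 0.53734938, 0.24943366]), 'ee_rot': array([-2.82368626e-04,  1.79904982e-01,  9.83683575e-01, -8.61712825e-04]), 'contact_force': array([0.57940492, 0.46161079, 0.61353576]), 'moment': array([-0.03262675,  0.03652995, -0.01722024]), 'width': 0.08521887098545561}
scene [[365.204124690753, 0.0, 321.79422469547114], [0.0, 365.204124690753, 198.1335623350811], [0.0, 0.0, 1.0]] -0.041180386640098425 [ 0.63135405 -2.69065612  1.12463148] [0.34297398 0.29249074 0.65525138]
top [[505.05609485336583, 0.0, 327.00074336892345], [0.0, 505.05609485336583, 199.3069887233823], [0.0, 0.0, 1.0]] -0.09785834149789199 [ 2.21817267 -2.16295935  0.1074824 ] [-0.19570067  0.47071888  1.2994102 ]
wrist [[359.0169118299484, 0.0, 325.3554463434254], [0.0, 359.0169118299484, 204.08657087471704], [0.0, 0.0, 1.0]] -0.07371572152118475 [-2.35052707 -1.62388269 -0.26912688] [-0.57359833 -0.04242141  0.38157323]
```

View pics/scene0.png

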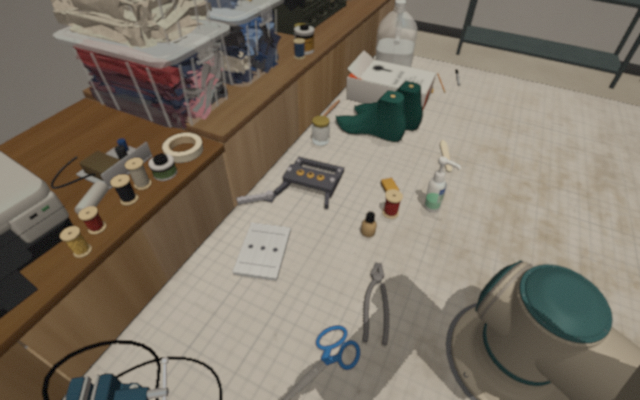

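View pics/top0.png

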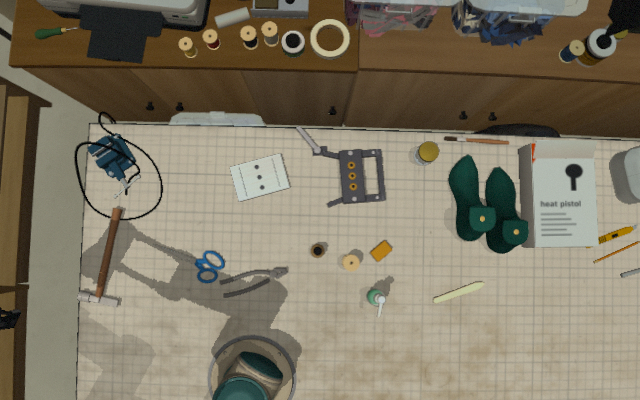

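View pics/wrist0.png

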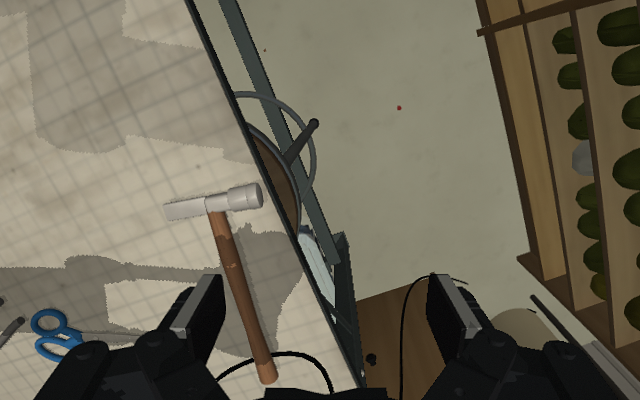

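The top view shows the plate at about (260,177). The jig is at (360,177) with its open end to the left. The keeper pivot is near (320,152) and its bar points up-left to (300,130). The bottle is at (317,250), the spool at (351,263), the wax at (381,250) and the jar at (427,152).

```bash
cat > h.py <<'E'
from rig import *
import cv2,numpy as np
def ray(d,uv):
    K=d["camera_matrix"];R=cv2.Rodrigues(np.array(d["rvec"]))[0];t=np.array(d["tvec"])
    p=cv2.undistortPoints(np.array(uv,float).reshape(-1,1,2),K,np.array([d["k1"],0,0,0,0.])).reshape(-1,2)
    return -R.T@t,(np.c_[p,np.ones(len(p))])@R
def onz(d,uv,z):
    c,v=ray(d,uv);return c+v*((z-c[2])/v[:,2])[:,None]
def proj(d,P):
    return cv2.projectPoints(np.array(P,float).reshape(-1,1,3),np.array(d["rvec"]),np.array(d["tvec"]),d["camera_matrix"],np.array([d["k1"],0,0,0,0.]))[0].reshape(-1,2)
def tri(d1,u1,d2,u2):
    c1,v1=ray(d1,[u1]);c2,v2=ray(d2,[u2]);A=np.c_[v1[0],-v2[0]];s=np.linalg.lstsq(A,c2-c1,rcond=None)[0]
    a=c1+s[0]*v1[0];b=c2+s[1]*v2[0];return (a+b)/2,np.linalg.norm(a-b)
def save(d,n,box=None,k=1):
    f=d["frame"][:,:,::-1]
    if box is not None: x0,y0,x1,y1=box;f=f[y0:y1,x0:x1]
    cv2.imwrite(n,cv2.resize(f,None,fx=k,fy=k,interpolation=cv2.INTER_CUBIC))
E
python3 - <<'E'
from h import *
d=get_image("top");save(d,"pics/t1.png",(220,115,450,285),3.4)
e=get_image("scene");save(e,"pics/s1.png",(220,100,460,300),3.3)
for n,uv in dict(plate=(260,177),jig=(360,177),pivot=(320,152),bottle=(317,250),spool=(351,263),wax=(381,250),jar=(427,152),r=(590,177)).items():print(n,onz(d,[uv],0.015)[0].round(3))
E
```

```text
plate [ 0.53  -0.006  0.015]
jig [ 0.537 -0.269  0.015]
pivot [ 0.601 -0.162  0.015]
bottle [ 0.343 -0.161  0.015]
spool [ 0.311 -0.25   0.015]
wax [ 0.347 -0.328  0.015]
jar [ 0.609 -0.447  0.015]
r [ 0.556 -0.903  0.015]
```

View pics/t1.png

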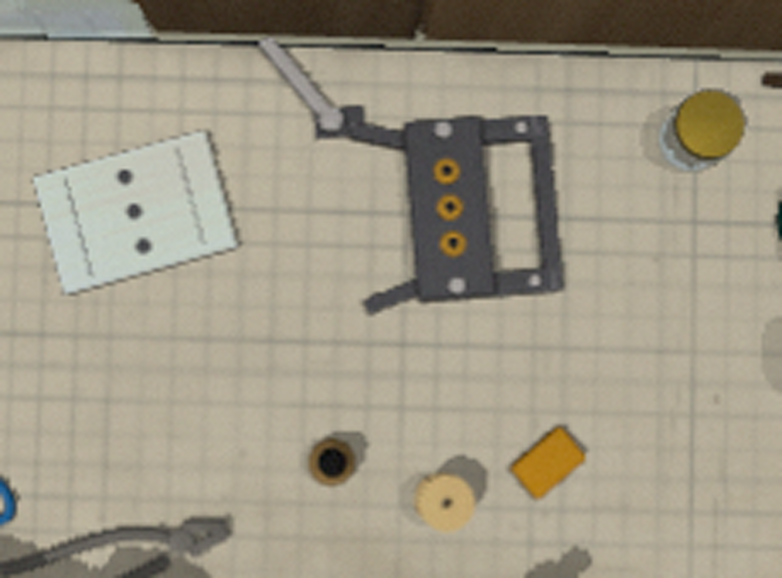

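View pics/s1.png

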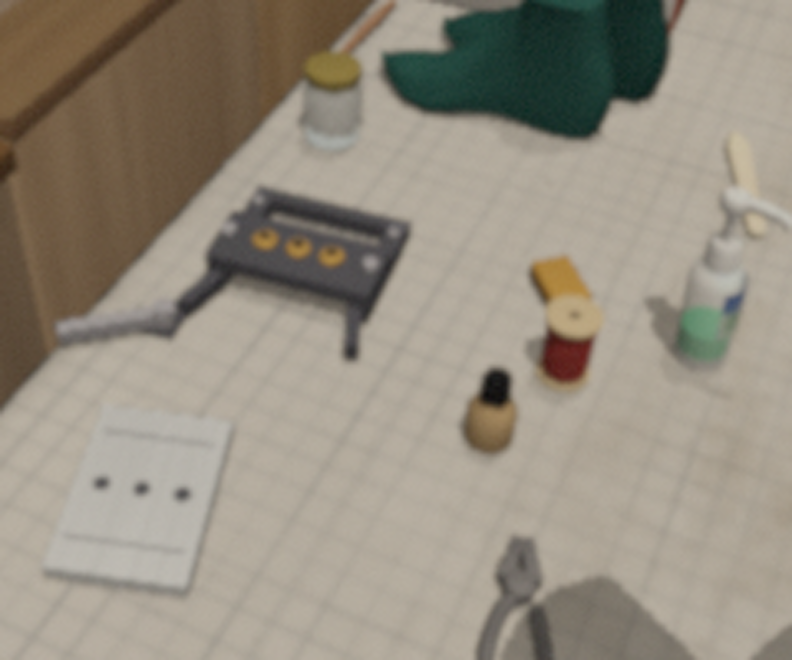

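```bash
cat > m.py <<'E'
from h import *
d=get_image("top");e=get_image("scene")
T=lambda x,y:(x/3.4+220-.35,y/3.4+115-.35)
S=lambda x,y:(x/3.3+220-.35,y/3.3+100-.35)
for n,a,b in [("p1",T(446,171),S(265,239)),("p2",T(450,207),S(298,247)),("p3",T(453,244),S(331,256)),("jar lid",T(711,124),S(333,68)),
 ("plA",T(35,177),S(187,590)),("plB",T(209,130),S(46,573)),("plC",T(240,245),S(103,407)),("plD",T(68,294),S(232,423)),
 ("keepertip",T(265,42),S(60,332)),("pivot",T(331,118),S(165,316)),("spool top",T(446,502),S(574,314)),("bottle",T(332,461),S(496,381)),("br bolt1",T(443,129),S(229,229)),("br bolt2",T(457,285),S(371,262)),("stopb1",T(521,127),S(258,202)),("stopb2",T(535,281),S(394,231))]:
    p,r=tri(d,a,e,b);print(n,p.round(4),round(r,4))
E
python3 m.py
python3 - <<'E'
from h import *
d=get_image("top")
T=lambda x,y:(x/3.4+220-.35,y/3.4+115-.35)
P=onz(d,[T(35,177),T(209,130),T(240,245),T(68,294)],.014);print(P.round(4))
c=P.mean(0);print("c",c,np.linalg.norm(P[0]-P[1]),np.linalg.norm(P[1]-P[2]),[np.degrees(np.arctan2(*(P[i]-P[j])[[1,0]])) for i,j in((0,1),(3,2))])
q=onz(d,[T(446,171),T(450,207),T(453,244)],.04);print(q.round(4))
q=onz(d,[T(443,129),T(457,285)],.04);print(q.round(4),q.mean(0))
q=onz(d,[T(521,127),T(535,281)],.02);print(q.round(4),q.mean(0))
q=onz(d,[T(548,116),T(564,290),T(365,305),T(376,313)],.018);print(q.round(4))
q=onz(d,[T(331,118),T(265,42)],.022);print("keeper",q.round(4))
E
```

```text
p1 [ 0.5649 -0.2432  0.038 ] 0.0006
p2 [ 0.5374 -0.2468  0.0378] 0.0005
p3 [ 0.5094 -0.2496  0.0374] 0.0001
jar lid [ 0.6014 -0.4394  0.0729] 0.0001
plA [0.5117 0.0578 0.0078] 0.0945
plB [ 0.6483 -0.0333 -0.2062] 0.0352
plC [ 0.5423 -0.0622  0.0336] 0.09
plD [0.4483 0.0204 0.1529] 0.0157
keepertip [ 0.6658 -0.1015  0.0147] 0.0018
pivot [ 0.607  -0.1549  0.0112] 0.0032
spool top [ 0.3146 -0.2468  0.063 ] 0.001
bottle [ 0.3425 -0.162   0.0608] 0.0016
br bolt1 [ 0.5968 -0.2405  0.0382] 0.0017
br bolt2 [ 0.4773 -0.2532  0.0414] 0.001
stopb1 [ 0.6041 -0.3022  0.0185] 0.0005
stopb2 [ 0.4838 -0.3144  0.0239] 0.0002
[[ 0.5556  0.0744  0.014 ]
 [ 0.596  -0.0596  0.014 ]
 [ 0.5067 -0.0865  0.014 ]
 [ 0.4653  0.0451  0.014 ]]
c [ 0.53088861 -0.0066346   0.014     ] 0.13988460388910953 0.09320722810327098 [np.float64(106.75394011841844), np.float64(107.47487949533901)]
[[ 0.5649 -0.243   0.04  ]
 [ 0.5373 -0.2466  0.04  ]
 [ 0.5091 -0.2494  0.04  ]]
[[ 0.5972 -0.24    0.04  ]
 [ 0.4779 -0.2531  0.04  ]] [ 0.53757846 -0.24658349  0.04      ]
[[ 0.6041 -0.302   0.02  ]
 [ 0.4842 -0.3148  0.02  ]] [ 0.54414366 -0.30838095  0.02      ]
[[ 0.6137 -0.3232  0.018 ]
 [ 0.478  -0.3376  0.018 ]
 [ 0.4624 -0.1842  0.018 ]
 [ 0.4565 -0.1928  0.018 ]]
keeper [[ 0.6065 -0.1542  0.022 ]
 [ 0.665  -0.1014  0.022 ]]
```

```bash
cat >> h.py <<'E'
# jig frame estimate
JO=np.array([.5373,-.2468]);JA=np.radians(6.2)
def j2w(p):
    c,s=np.cos(JA),np.sin(JA);return JO+np.array([c*p[0]-s*p[1],s*p[0]+c*p[1]])
def w2j(p):
    c,s=np.cos(JA),np.sin(JA);q=np.array(p[:2])-JO;return np.array([c*q[0]+s*q[1],-s*q[0]+c*q[1]])
from scipy.spatial.transform import Rotation as Ro
def plan(jx,jy,z,ang_y,):
    """rows needed to take TCP to jig (mm) x,y, height z mm, with tool y at ang_y deg in jig frame"""
    s=get_state();q=s["ee_rot"];R=Ro.from_quat([q[1],q[2],q[3],q[0]])
    xy=j2w([jx/1000,jy/1000]);P=np.array([xy[0],xy[1],z/1000])
    a=np.radians(ang_y)+JA;y=np.array([np.cos(a),np.sin(a),0]);zz=np.array([0,0,-1.]);x=np.cross(y,zz)
    G=Ro.from_matrix(np.c_[x,y,zz])
    t=R.inv().apply(P-s["position"])*1000;w=np.degrees((R.inv()*G).as_rotvec())
    print("shift",t.round(1),"turn",w.round(1))
def where():
    s=get_state();m=Ro.from_quat(np.array(s["ee_rot"])[[1,2,3,0]]).as_matrix();j=w2j(s["position"])*1000
    print("t",round(s["clock"],2),"jig",j.round(1),"z",round(s["position"][2]*1000,1),"toolx/y ang jig",[(round(float(np.degrees(np.arctan2(m[1,i],m[0,i])-JA)),1)) for i in(0,1)],"tilt z",m[:,2].round(3),"F",s["contact_force"].round(1),"w",round(s["width"]*1000,1),"q",s["qpos"].round(2))
E
python3 - <<'E'
from h import *
d=get_image("top")
for u in (150,240,320,420):print([onz(d,[(u,v)],z)[0].round(3)[:2] for v,z in((122,0),(127,0),(70,0.2))])
print(j2w([.103,.239]));where()
plan(103,239,150,90);plan(103,239,150,-90)
E
```

```text
[array([0.674, 0.3  ]), array([0.661, 0.299]), array([0.753, 0.24 ])]
[array([0.68 , 0.055]), array([0.666, 0.054]), array([0.757, 0.028])]
[array([ 0.685, -0.16 ]), array([ 0.672, -0.161]), array([ 0.761, -0.157])]
[array([ 0.694, -0.431]), array([ 0.68 , -0.431]), array([ 0.77, -0.39])]
[0.6138857  0.00192601]
t 0.45 jig [-247.1  816. ] z 250.2 toolx/y ang jig [153.1, 63.1] tilt z [-0. -0. -1.] F [ 0.4  0.2 -0.3] w 85.3 q [ 1.09  0.28  1.5  -0.    1.36 -0.12]
shift [-573.5 -355.9  100.3] turn [ -0.   -0.  -26.9]
shift [-573.5 -355.9  100.3] turn [ -0.    0.  153.1]
```

```bash
python3 - <<'E'
from h import *
d=get_image("top");save(d,"pics/t2.png",(60,60,460,200),2)
E
```

```text
(no output)
```

View pics/t2.png

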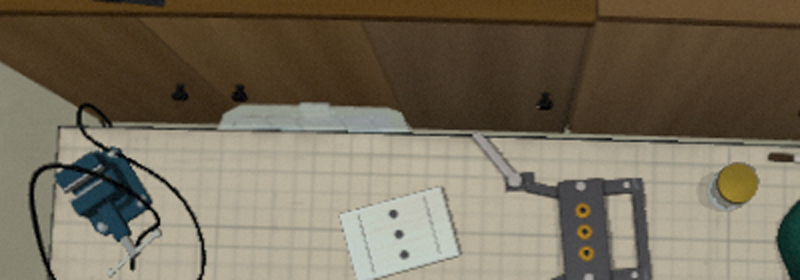

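```bash
python3 - <<'E'
from h import *
d=get_image("top");e=get_image("scene");save(e,"pics/s2.png",(0,60,420,380),1.9)
print(tri(d,(358,68),e,(225,150)),tri(d,(358,68),e,(197,120)))
E
```

```text
(array([ 0.8326963 , -0.26239004,  0.00476097]), np.float64(0.010503376853339153)) (array([ 0.82367477, -0.22970975,  0.12566061]), np.float64(0.06893198303952189))
```

View pics/s2.png

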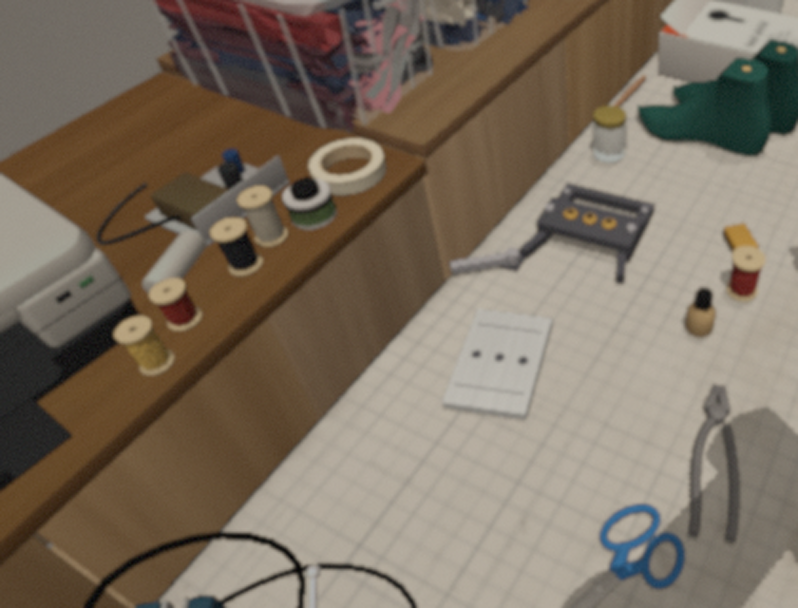

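```bash
python3 -m jog '[-57,-36,5,0,0,-3,-115,-71,15,0,0,-6,-172,-107,25,0,0,-9,-230,-142,35,0,0,-12,-287,-178,45,0,0,-15,-344,-214,60,0,0,-18,-400,-249,70,0,0,-21,-460,-285,80,0,0,-24,-517,-320,90,0,0,-27,-573,-356,100,0,0,-27]' 0 && python3 -c "
from h import *
where();plan(103,239,60,90)"
```

```text
clock: 1.85
position: [0.5806, 0.0454, 0.1587]
ee_rot: [0.0, -0.055, 0.999, 0.0]
contact_force: [0.1, 1.1, -0.1]
width: 0.0853
t 1.85 jig [ 74.6 285.9] z 158.7 toolx/y ang jig [-179.9, 90.1] tilt z [ 0.001  0.    -1.   ] F [ 0.1  1.1 -0.1] w 85.3 q [-0.04  0.35  1.63  0.    1.16 -1.72]
shift [-28.2 -46.9  98.7] turn [0.  0.1 0.1]
```

```bash
python3 -m jog '[0,0,0,0,0,0,0,0,0,0,0,0]' >/dev/null && python3 -c "
from h import *
where();plan(103,239,30,90);d=get_image('wrist');save(d,'pics/w2.png')
d=get_image('top');save(d,'pics/t3.png',(220,80,450,285),3)"
```

```text
t 2.1 jig [ 73.1 287.8] z 158.5 toolx/y ang jig [-180.0, 90.0] tilt z [-0.001  0.001 -1.   ] F [-0.3 -0.2  0.8] w 85.1 q [-0.04  0.35  1.63  0.    1.16 -1.72]
shift [-30.1 -48.9 128.4] turn [ 0.1 -0.1  0. ]
```

View pics/w2.png

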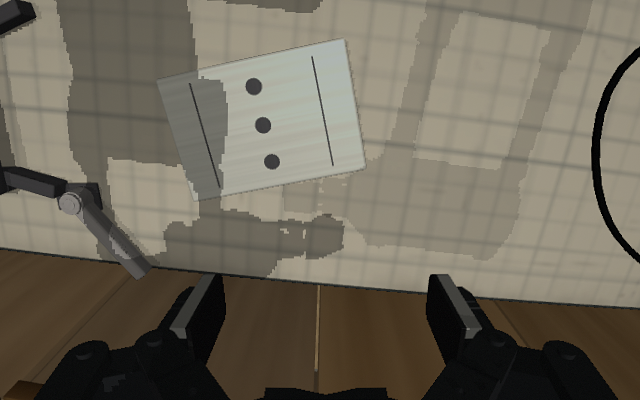

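View pics/t3.png

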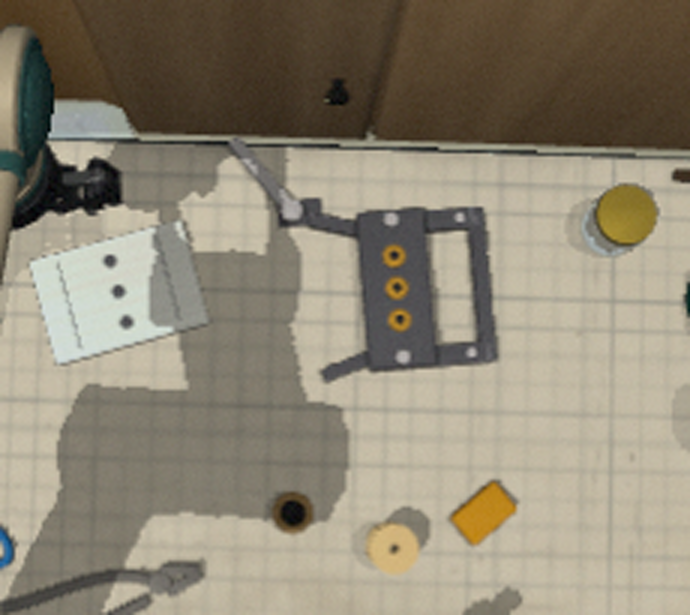

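```bash
cat > pl.py <<'E'
from h import *
def pose(d,c,z=.014):
    P=onz(d,c,z)[:,:2];J=np.array([w2j(p) for p in P])*1000
    print("corners jig",J.round(1).tolist(),"centre",J.mean(0).round(1));return J
E
python3 - <<'E'
from pl import *
pose(get_image("wrist"),[(158,80),(346,39),(366,170),(197,201)])
E
```

```text
corners jig [[-13.7, 166.7], [-40.0, 302.5], [53.6, 319.6], [79.0, 185.9]] centre [ 19.7 243.7]
```

```bash
python3 -m jog '[-17,-22,0,0,0,0,-37,-44,0,0,0,0,-37,-44,50,0,0,0,-37,-44,100,0,0,0,-37,-44,130,0,0,0,-37,-44,138,0,0,0,-37,-44,138,0,0,0]'  && python3 -c "
from h import *
where();d=get_image('wrist');save(d,'pics/w3.png')
d=get_image('scene');save(d,'pics/s3.png',(150,100,400,300),3)"
```

```text
clock: 3.12
position: [0.6211, 0.0083, 0.0214]
ee_rot: [0.0, -0.055, 0.998, -0.0]
contact_force: [0.3, 0.8, 0.7]
width: 0.0855
t 3.12 jig [110.9 244.5] z 21.4 toolx/y ang jig [-179.9, 90.1] tilt z [ 0.001  0.    -1.   ] F [0.3 0.8 0.7] w 85.5 q [-0.1   0.54  1.7   0.    0.9  -1.78]
```

View pics/w3.png

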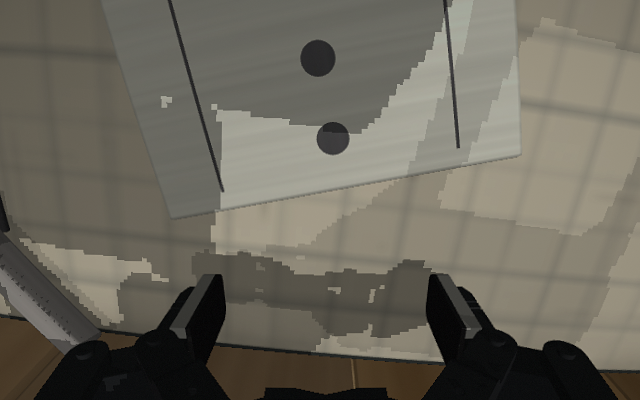

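View pics/s3.png

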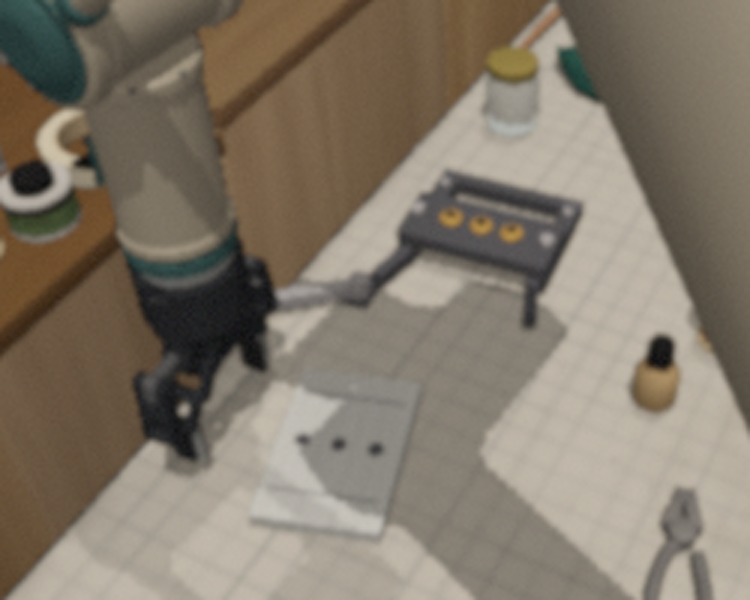

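```bash
for i in 1; do python3 -m jog '[0,0,3,0,0,0,0,0,3,0,0,0]' | grep -E "posi|force"; done; python3 -m jog '[0,0,3,0,0,0,0,0,3,0,0,0]' | grep -E "posi|force";python3 -m jog '[0,0,3,0,0,0,0,0,3,0,0,0]' | grep -E "posi|force"
```

```text
position: [0.6212, 0.0075, 0.0185]
contact_force: [0.0, 1.2, -0.2]
position: [0.6207, 0.0075, 0.0146]
contact_force: [-1.3, -0.8, -0.4]
position: [0.6207, 0.0075, 0.0114]
contact_force: [0.3, 0.7, 0.6]
```

```bash
python3 -m jog '[6,0,0,0,0,0,12,0,0,0,0,0,18,0,0,0,0,0,23,0,0,0,0,0,27,0,0,0,0,0,31,0,0,0,0,0,35,0,0,0,0,0,38,0,0,0,0,0,41,0,0,0,0,0,41,0,0,0,0,0]' && python3 -c "
from h import *
where();d=get_image('wrist');save(d,'pics/w4.png')"
```

```text
clock: 5.22
position: [0.5799, 0.003, 0.0119]
ee_rot: [-0.0, -0.055, 0.999, 0.0]
contact_force: [1.6, -0.9, 0.5]
width: 0.0856
t 5.22 jig [ 69.3 243.8] z 11.9 toolx/y ang jig [-179.9, 90.1] tilt z [-0.  0. -1.] F [ 1.6 -0.9  0.5] w 85.6 q [-0.11  0.51  1.81  0.    0.83 -1.8 ]
```

View pics/w4.png

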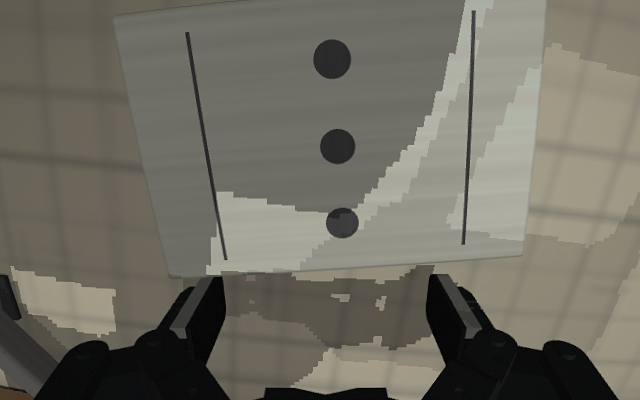

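```bash
python3 -m jog '[2,0,0,0,0,0,4,0,0,0,0,0,6,0,0,0,0,0,8,0,0,0,0,0,10,0,0,0,0,0,10,0,0,0,0,0]' && python3 -c "
from h import *
where();d=get_image('wrist');save(d,'pics/w5.png')"
```

```text
clock: 6.02
position: [0.5699, 0.0019, 0.0118]
ee_rot: [-0.0, -0.055, 0.999, 0.0]
contact_force: [1.9, -0.9, 0.7]
width: 0.0855
t 6.03 jig [ 59.2 243.8] z 11.8 toolx/y ang jig [-179.9, 90.1] tilt z [-0.  0. -1.] F [ 1.9 -0.9  0.7] w 85.5 q [-0.12  0.5   1.83  0.    0.82 -1.8 ]
```

View pics/w5.png

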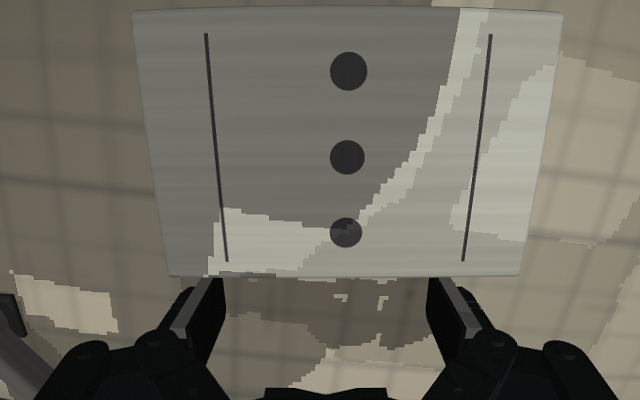

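```bash
python3 - <<'E'
from pl import *
pose(get_image("wrist"),[(132,11),(564,14),(519,274),(170,275)])
E
```

```text
corners jig [[-47.2, 181.9], [-47.3, 319.8], [46.6, 320.0], [46.9, 182.0]] centre [-2.000e-01  2.509e+02]
```

```bash
python3 -m jog '[-15,0,0,0,0,0,-25,0,-20,0,0,0,-25,0,-60,0,0,0,-25,30,-70,0,0,0,-25,60,-70,0,0,0,-25,90,-70,0,0,0,-25,112,-70,0,0,0,-25,112,-70,0,0,0]' 0.3 && python3 -m jog '[10,0,0,0,0,10,20,0,0,0,0,20,30,0,0,0,0,30,40,0,0,0,0,40,50,0,0,0,0,50,60,0,0,0,0,60,70,0,0,0,0,70,80,0,0,0,0,80,84,0,0,0,0,90,84,0,0,0,0,90]' && python3 -c "
from h import *
where();plan(0,350,20,0)"
```

```text
clock: 7.12
position: [0.5825, 0.1175, 0.0814]
ee_rot: [-0.001, -0.056, 0.998, 0.0]
contact_force: [0.8, -0.1, 0.1]
width: 0.0598
clock: 8.38
position: [0.4992, 0.106, 0.0817]
ee_rot: [-0.0, 0.667, 0.745, -0.0]
contact_force: [0.8, -0.1, 0.6]
width: 0.0597
t 8.38 jig [2.000e-01 3.548e+02] z 81.7 toolx/y ang jig [90.1, 0.1] tilt z [-0.001 -0.    -1.   ] F [ 0.8 -0.1  0.6] w 59.7 q [ 0.07  0.34  1.89 -0.    0.92 -0.04]
shift [-4.8 -0.2 61.7] turn [-0.   0.   0.1]
```

```bash
python3 -m jog '[0,0,40,0,0,0,0,0,58,0,0,0,0,0,64,0,0,0,0,0,66,0,0,0,0,0,66,0,0,0]' && python3 -c "
from h import *
where();d=get_image('wrist');save(d,'pics/w6.png');d=get_image('scene');save(d,'pics/s6.png',(150,100,400,300),3)"
```

```text
clock: 9.0
position: [0.5, 0.1068, 0.0164]
ee_rot: [0.0, 0.667, 0.745, 0.0]
contact_force: [-0.6, 0.0, 0.3]
width: 0.0594
t 9.0 jig [  1.1 355.5] z 16.4 toolx/y ang jig [90.1, 0.1] tilt z [ 0.001  0.    -1.   ] F [-0.6  0.   0.3] w 59.4 q [ 0.07  0.43  1.96  0.    0.75 -0.04]
```

View pics/s6.png

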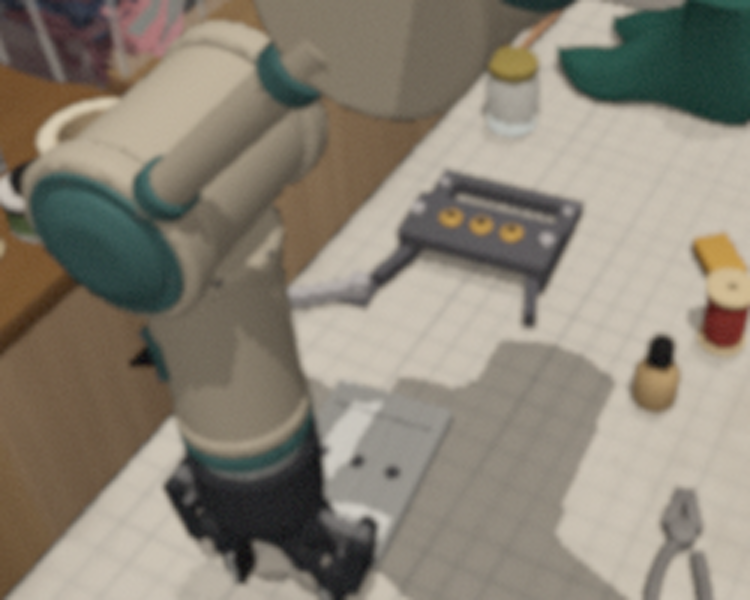

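```bash
python3 -m jog '[-8,0,0,0,0,0,-16,0,0,0,0,0,-21,0,0,0,0,0,-26,0,0,0,0,0,-34,0,0,0,0,0,-43,0,0,0,0,0,-53,0,0,0,0,0,-63,0,0,0,0,0,-73,0,0,0,0,0,-83,0,0,0,0,0]' && python3 -m jog '[-10,0,0,0,0,0,-20,0,0,0,0,0,-30,0,0,0,0,0,-40,0,0,0,0,0,-50,0,0,0,0,0,-60,0,0,0,0,0,-68,0,0,0,0,0,-74,0,0,0,0,0,-77,0,0,0,0,0,-77,0,0,0,0,0]' && python3 -c "
from h import *
where();d=get_image('top');save(d,'pics/t7.png',(220,115,450,285),3.4);d=get_image('scene');save(d,'pics/s7.png',(220,100,420,260),3.9)"
```

```text
clock: 10.35
position: [0.5085, 0.0237, 0.0159]
ee_rot: [-0.0, 0.667, 0.745, 0.0]
contact_force: [-0.6, 5.0, 2.8]
width: 0.0596
clock: 11.6
position: [0.5166, -0.0528, 0.0157]
ee_rot: [-0.0, 0.667, 0.745, -0.0]
contact_force: [0.1, 2.1, 1.6]
width: 0.0597
t 11.6 jig [  0.3 195.1] z 15.7 toolx/y ang jig [90.1, 0.1] tilt z [-0. -0. -1.] F [0.1 2.1 1.6] w 59.7 q [-0.24  0.44  1.94 -0.    0.76 -0.34]
```

View pics/t7.png

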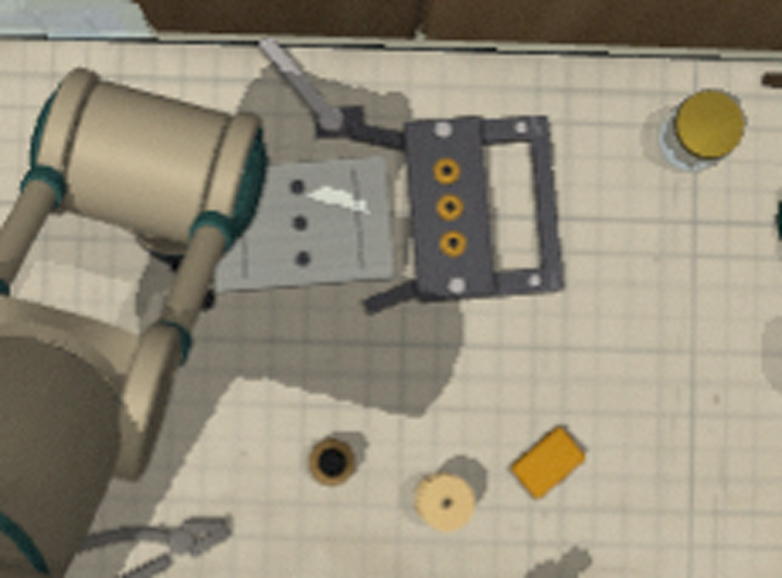

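View pics/s7.png

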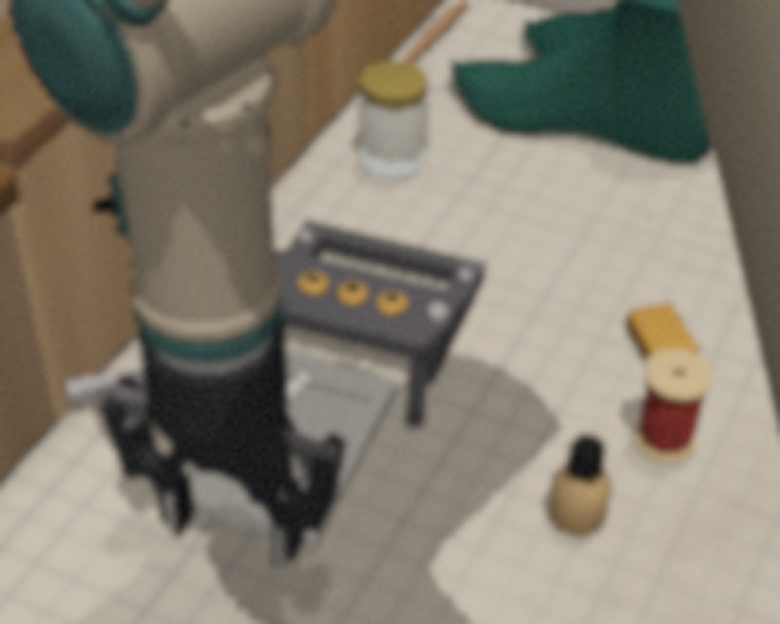

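```bash
python3 - <<'E'
from h import *
d=get_image("top")
T=lambda x,y:(x/3.4+220-.35,y/3.4+115-.35)
for n,p,z in(("f1",(385,156),.014),("f2",(395,276),.014),("h1",(297,187),.014),("h2",(300,223),.014),("h3",(303,259),.014),("railtip",(368,305),.018),("bridge c",(450,207),.04)):
    print(n,(w2j(onz(d,[T(*p)],z)[0])*1000).round(1))
E
```

```text
f1 [47.1 45. ]
f2 [-46.9  45.3]
h1 [ 28.4 115.2]
h2 [  0.2 115.1]
h3 [-27.9 115. ]
railtip [-67.8  68.1]
bridge c [0.1 0.2]
```

```bash
python3 -m jog '[-8,0,0,0,0,0,-16,0,0,0,0,0,-24,0,0,0,0,0,-32,0,0,0,0,0,-40,0,0,0,0,0,-48,0,0,0,0,0,-48,0,0,0,0,0]' && python3 -m jog '[-8,0,0,0,0,0,-16,0,0,0,0,0,-24,0,0,0,0,0,-32,0,0,0,0,0,-40,0,0,0,0,0,-48,0,0,0,0,0,-54,0,0,0,0,0,-58,0,0,0,0,0,-60,0,0,0,0,0]' && python3 -c "
from h import *
where();d=get_image('top');save(d,'pics/t8.png',(220,115,450,285),3.4)"
```

```text
clock: 12.62
position: [0.5226, -0.1011, 0.0159]
ee_rot: [0.001, 0.668, 0.745, 0.0]
contact_force: [-0.6, 0.7, -0.0]
width: 0.0599
clock: 13.75
position: [0.5285, -0.1597, 0.0159]
ee_rot: [-0.0, 0.668, 0.745, 0.0]
contact_force: [-0.8, 5.2, 4.3]
width: 0.0599
t 13.75 jig [ 0.7 87.6] z 15.9 toolx/y ang jig [90.0, 0.0] tilt z [-0.     0.001 -1.   ] F [-0.8  5.2  4.3] w 59.9 q [-0.42  0.47  1.87  0.    0.8  -0.53]
```

View pics/t8.png

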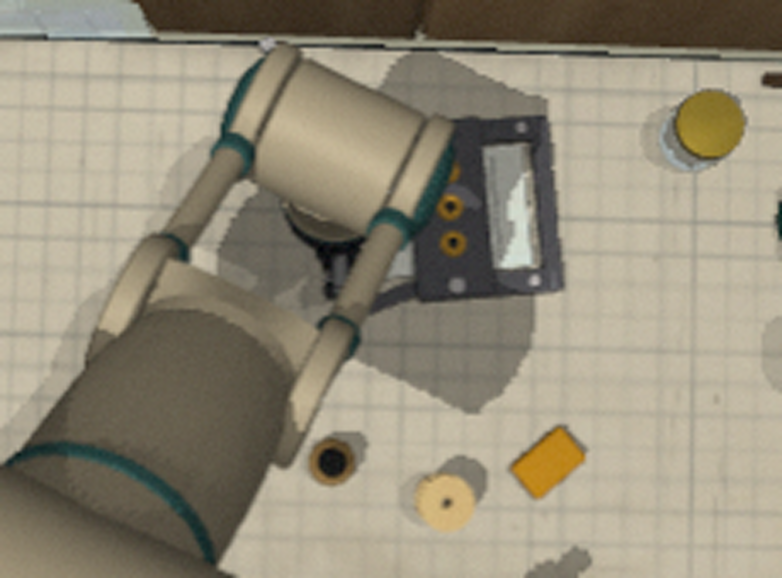

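```bash
python3 -m jog '[-2,0,0,0,0,0,-4,0,0,0,0,0,-5,0,0,0,0,0,-5,0,0,0,0,0]'|grep -E 'pos|forc'; python3 -m jog '[-1,0,0,0,0,0,-2,0,0,0,0,0,-2,0,0,0,0,0]'|grep -E 'pos|forc'; python3 -m jog '[-1,0,0,0,0,0,-1,0,0,0,0,0]'|grep -E 'pos|forc'; python3 -c "
from h import *
where();d=get_image('top');save(d,'pics/t9.png',(330,115,410,215),6)"
```

```text
position: [0.529, -0.1646, 0.0159]
contact_force: [-0.5, 5.2, 4.6]
position: [0.5292, -0.1665, 0.0159]
contact_force: [-1.3, 5.5, 3.3]
position: [0.5293, -0.1671, 0.0159]
contact_force: [-0.4, 5.9, 4.5]
t 14.93 jig [ 0.6 80.1] z 15.9 toolx/y ang jig [90.1, 0.1] tilt z [-0.     0.001 -1.   ] F [-0.4  5.9  4.5] w 59.5 q [-0.43  0.48  1.86  0.    0.81 -0.54]
```

View pics/t9.png

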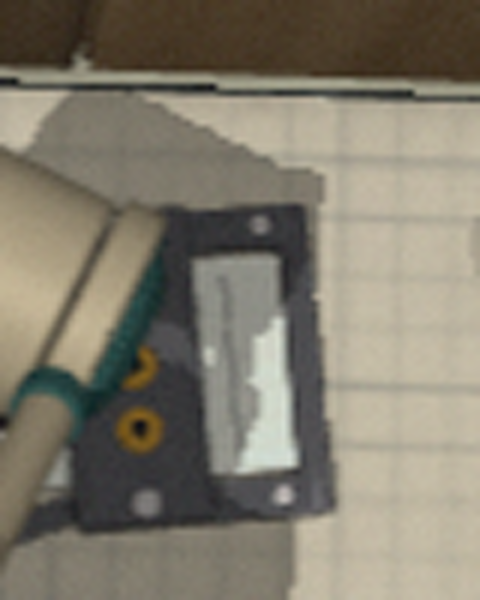

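```bash
for i in 1; do python3 -m jog '[-1,0,0,0,0,0,-1,0,0,0,0,0]'|grep -E 'pos|forc'; done;  python3 -m jog '[-1,0,0,0,0,0,-1,0,0,0,0,0]'|grep -E 'pos|forc';  python3 -m jog '[-1,0,0,0,0,0,-1,0,0,0,0,0]'|grep -E 'pos|forc'
```

```text
position: [0.5293, -0.1672, 0.0159]
contact_force: [1.0, 9.3, 5.9]
position: [0.5292, -0.1672, 0.0159]
contact_force: [0.5, 11.4, 6.4]
position: [0.5292, -0.1673, 0.0159]
contact_force: [1.6, 15.0, 7.0]
```

```bash
python3 -m jog '[8,0,0,0,0,0,20,0,0,0,0,0,30,0,-10,0,0,0,30,0,-50,0,0,0,30,0,-75,0,0,0,30,0,-75,0,0,0]' && python3 -m jog '[0,0,0,0,0,0,0,0,0,0,0,0]' 1 && python3 -c "
from h import *
where();plan(138,88,60,0);d=get_image('wrist');save(d,'pics/w10.png')
d=get_image('top');save(d,'pics/t10.png',(220,115,450,285),3.4)
d=get_image('scene');save(d,'pics/s10.png',(220,100,420,260),3.9)"
```

```text
clock: 16.48
position: [0.5282, -0.1413, 0.0933]
ee_rot: [0.003, 0.667, 0.745, 0.001]
contact_force: [0.2, -0.6, 0.4]
width: 0.0597
clock: 16.73
position: [0.5257, -0.1404, 0.0897]
ee_rot: [-0.001, 0.667, 0.745, -0.0]
contact_force: [0.3, 0.4, -0.3]
width: 0.0239
t 16.73 jig [-1.00e-01  1.07e+02] z 89.7 toolx/y ang jig [90.1, 0.1] tilt z [-0.002  0.001 -1.   ] F [ 0.3  0.4 -0.3] w 23.9 q [-0.39  0.37  1.8  -0.    0.97 -0.5 ]
shift [-19.2 138.1  29.4] turn [-0.1 -0.1  0.1]
```

View pics/t10.png

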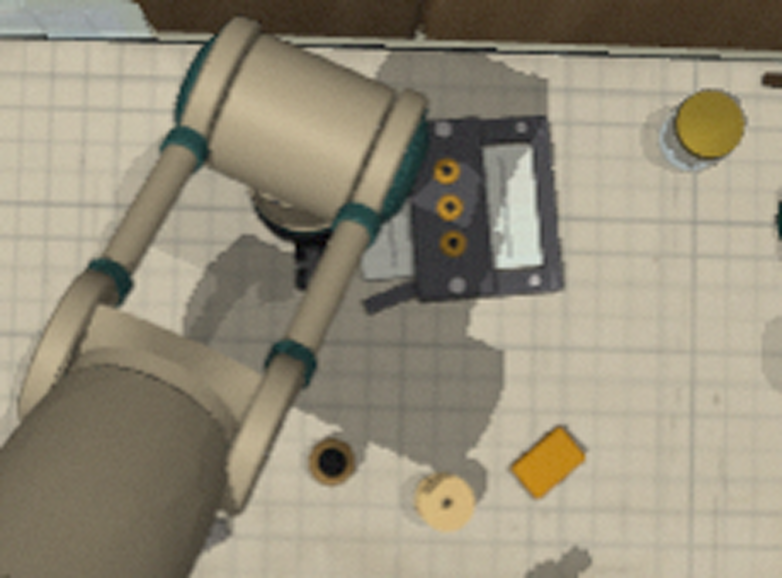

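View pics/s10.png

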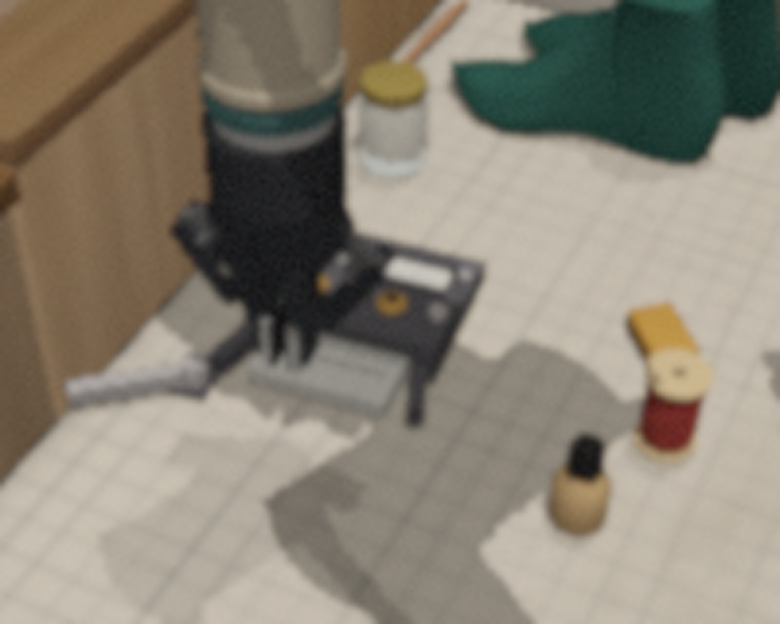

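```bash
python3 -m jog '[-4,30,0,0,0,0,-8,60,0,0,0,0,-12,90,0,0,0,0,-16,118,0,0,0,0,-19,138,0,0,0,0,-19,138,0,0,0,0,-19,138,0,0,0,0]' 1 && python3 -c "
from h import *
where();plan(138,88,27,0);d=get_image('wrist');save(d,'pics/w11.png')
d=get_image('scene');save(d,'pics/s11.png',(220,100,420,260),3.9)"
```

```text
clock: 17.75
position: [0.6645, -0.1443, 0.0901]
ee_rot: [-0.001, 0.667, 0.745, -0.001]
contact_force: [0.5, 0.8, 0.8]
width: 0.0002
t 17.75 jig [137.5  88.2] z 90.1 toolx/y ang jig [90.1, 0.1] tilt z [-0.002  0.001 -1.   ] F [0.5 0.8 0.8] w 0.2 q [-0.32  0.54  1.48 -0.    1.12 -0.43]
shift [-0.2  0.6 63.1] turn [-0.1 -0.1  0.1]
```

View pics/w11.png

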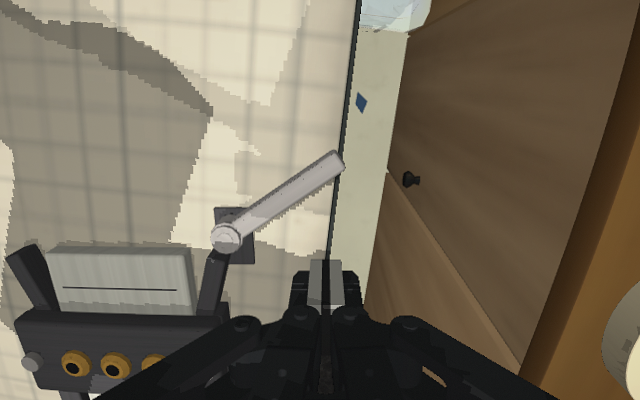

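View pics/s11.png

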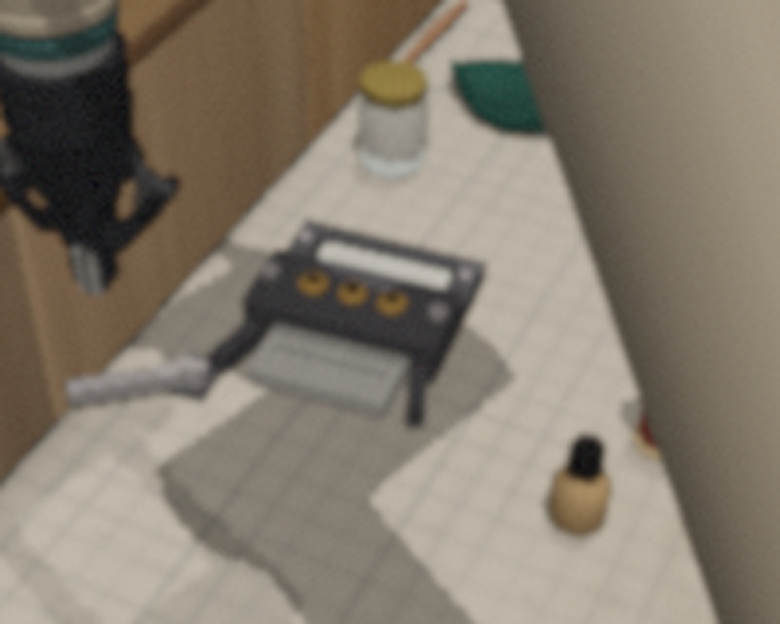

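```bash
python3 - <<'E'
from h import *
d=get_image("wrist")
for p,z in(((226,237),.024),((338,160),.02),((50,246),.014),((188,248),.014),((20,248),.018)):print((w2j(onz(d,[p],z)[0])*1000).round(1))
E
python3 -m jog '[0,0,30,0,0,0,0,0,50,0,0,0,0,0,62,0,0,0,0,0,62,0,0,0]'; python3 -c "
from h import *
where();d=get_image('wrist');save(d,'pics/w12.png')"
```

```text
[79.2 85.2]
[144.2 130. ]
[-41.8  73.2]
[51.3 73.1]
[-60.6  73.3]
clock: 18.4
position: [0.665, -0.1444, 0.0281]
ee_rot: [-0.001, 0.667, 0.745, -0.0]
contact_force: [-0.2, 0.8, 0.1]
width: -0.0003
t 18.4 jig [138.  88.] z 28.1 toolx/y ang jig [90.1, 0.1] tilt z [-0.002  0.001 -1.   ] F [-0.2  0.8  0.1] w -0.3 q [-0.32  0.61  1.54  0.    0.99 -0.43]
```

View pics/w12.png

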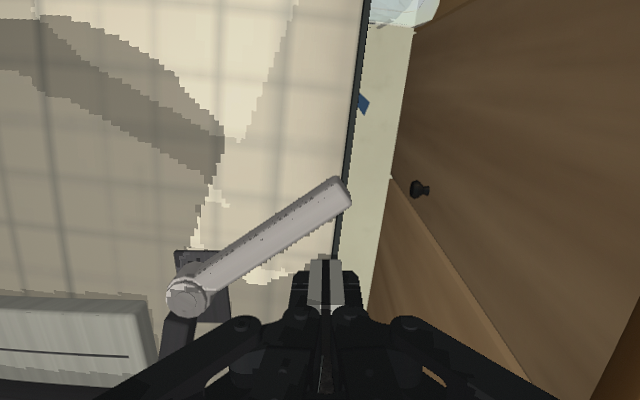

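```bash
python3 -m jog '[4,-3,1,0,0,0,8,-6,1,0,0,0,15,-9,1,0,0,0,22,-11,1,0,0,0,28,-14,1,0,0,0,34,-19,1,0,0,0,39,-25,1,0,0,0,43,-32,1,0,0,0,47,-39,1,0,0,0,47,-39,1,0,0,0]'; python3 -c "
from h import *
where();d=get_image('wrist');save(d,'pics/w13.png')"
```

```text
clock: 19.7
position: [0.6205, -0.1013, 0.0277]
ee_rot: [-0.001, 0.667, 0.745, -0.0]
contact_force: [0.8, -0.3, -0.2]
width: 0.0002
t 19.7 jig [ 98.4 135.6] z 27.7 toolx/y ang jig [90.1, 0.1] tilt z [-0.002  0.001 -1.   ] F [ 0.8 -0.3 -0.2] w 0.2 q [-0.27  0.54  1.67  0.    0.93 -0.38]
```

View pics/w13.png

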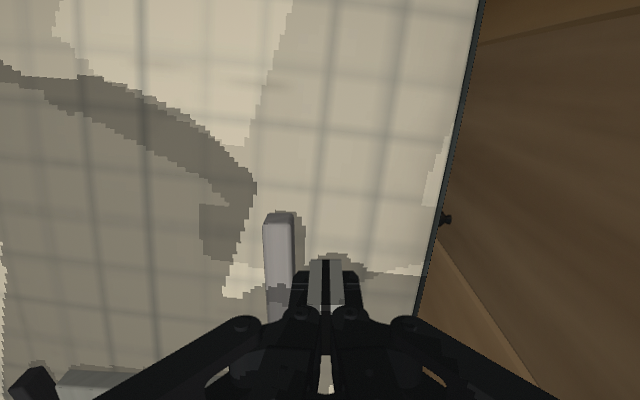

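```bash
python3 -m jog '[2,-6,0,0,0,0,4,-12,0,0,0,0,5,-18,0,0,0,0,5,-25,0,0,0,0,4,-32,0,0,0,0,2,-39,0,0,0,0,-1,-46,0,0,0,0,-5,-52,0,0,0,0,-11,-58,0,0,0,0,-17,-63,0,0,0,0]'; python3 -c "
from h import *
where();d=get_image('wrist');save(d,'pics/w14.png')
d=get_image('scene');save(d,'pics/s14.png',(220,100,420,260),3.9)"
```

```text
clock: 21.0
position: [0.5607, -0.1262, 0.0277]
ee_rot: [-0.0, 0.667, 0.745, 0.0]
contact_force: [1.5, 1.1, -0.2]
width: 0.0002
t 21.0 jig [ 36.3 117.4] z 27.7 toolx/y ang jig [90.1, 0.1] tilt z [-0.  0. -1.] F [ 1.5  1.1 -0.2] w 0.2 q [-0.34  0.48  1.8   0.    0.86 -0.45]
```

View pics/w14.png

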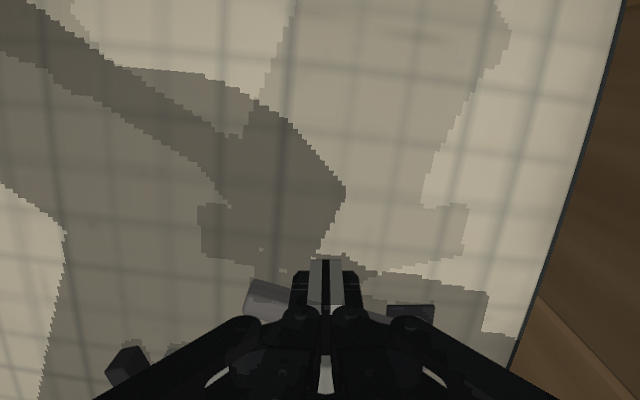

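View pics/s14.png

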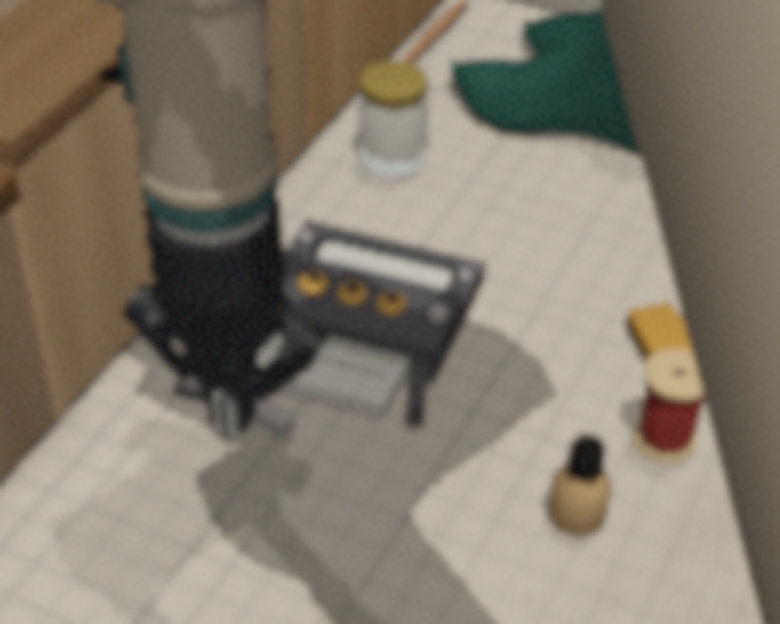

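Bar is about 15° short of shut. Finish by pressing towards the jig, moving a little towards the tip.

```bash
python3 -m jog '[-4,-4,0,0,0,0,-8,-8,0,0,0,0,-11,-10,0,0,0,0,-13,-12,0,0,0,0,-14,-12,0,0,0,0]'|grep -E 'pos|forc';python3 -m jog '[-1,0,0,0,0,0,-2,0,0,0,0,0,-2,0,0,0,0,0]'|grep -E 'pos|forc';python3 -m jog '[-1,0,0,0,0,0,-1,0,0,0,0,0]'|grep -E 'pos|forc'; python3 -c "
from h import *
where();d=get_image('scene');save(d,'pics/s15.png',(220,100,420,260),3.9)"
```

```text
position: [0.5502, -0.1411, 0.0277]
contact_force: [0.3, 1.0, 0.3]
position: [0.5507, -0.143, 0.0277]
contact_force: [-0.4, 0.8, -0.5]
position: [0.5508, -0.1437, 0.0277]
contact_force: [-1.9, 2.2, 1.1]
t 22.35 jig [ 24.5 101. ] z 27.7 toolx/y ang jig [90.1, 0.1] tilt z [-0.001  0.001 -1.   ] F [-1.9  2.2  1.1] w -0.1 q [-0.38  0.48  1.82  0.    0.85 -0.49]
```

View pics/s15.png

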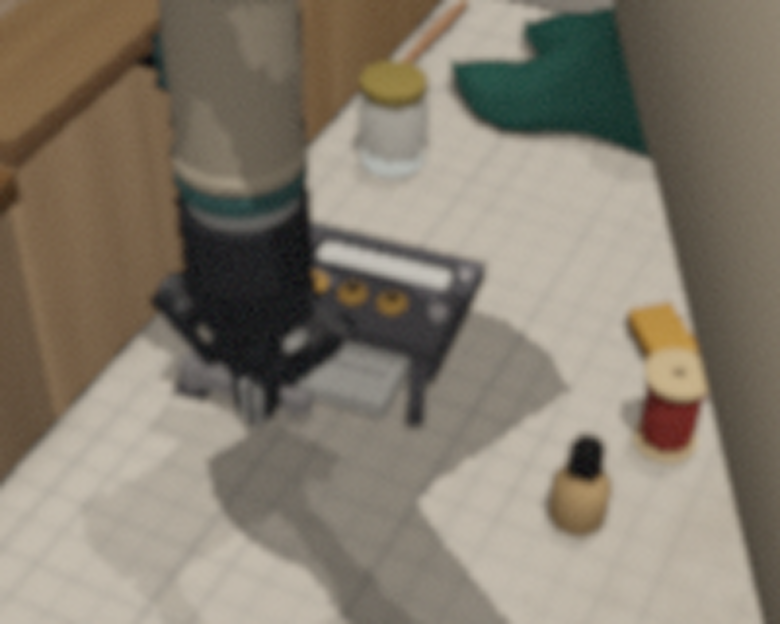

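```bash
python3 -m jog '[-1,0,0,0,0,0,-1,0,0,0,0,0]'|grep -E 'pos|forc';python3 -m jog '[-1,0,0,0,0,0,-1,0,0,0,0,0]'|grep -E 'pos|forc';python3 -m jog '[-1,0,0,0,0,0,-1,0,0,0,0,0]'|grep -E 'pos|forc'
```

```text
position: [0.5507, -0.1438, 0.0277]
contact_force: [-0.6, 5.8, 1.0]
position: [0.5507, -0.1439, 0.0277]
contact_force: [-0.2, 7.7, 1.5]
position: [0.5507, -0.1439, 0.0277]
contact_force: [-0.5, 9.9, 2.3]
```

Firm stop: the bar is shut at its limit. Back off straight and look.

```bash
python3 -m jog '[8,0,0,0,0,0,20,0,0,0,0,0,35,0,0,0,0,0,45,0,-30,0,0,0,50,0,-80,0,0,0,70,0,-120,0,0,0,110,0,-150,0,0,0,150,0,-170,0,0,0,190,0,-180,0,0,0,190,0,-180,0,0,0]'; python3 -m jog '[40,0,0,0,0,0,80,0,0,0,0,0,120,0,0,0,0,0,160,0,0,0,0,0,160,0,0,0,0,0]'>/dev/null; python3 -c "
from h import *
where();d=get_image('top');save(d,'pics/t16.png',(220,115,450,285),3.4)
d=get_image('scene');save(d,'pics/s16.png',(220,100,460,300),3.3)"
```

```text
clock: 24.4
position: [0.5303, 0.0445, 0.2089]
ee_rot: [0.001, 0.666, 0.746, 0.001]
contact_force: [0.2, -0.3, -0.5]
width: 0.0002
t 25.02 jig [ 24.  449.2] z 207.2 toolx/y ang jig [90.2, 0.2] tilt z [-0.001 -0.    -1.   ] F [ 0.  -0.8 -0.8] w 0.1 q [ 0.25  0.27  1.63 -0.    1.25  0.14]
```

View pics/t16.png

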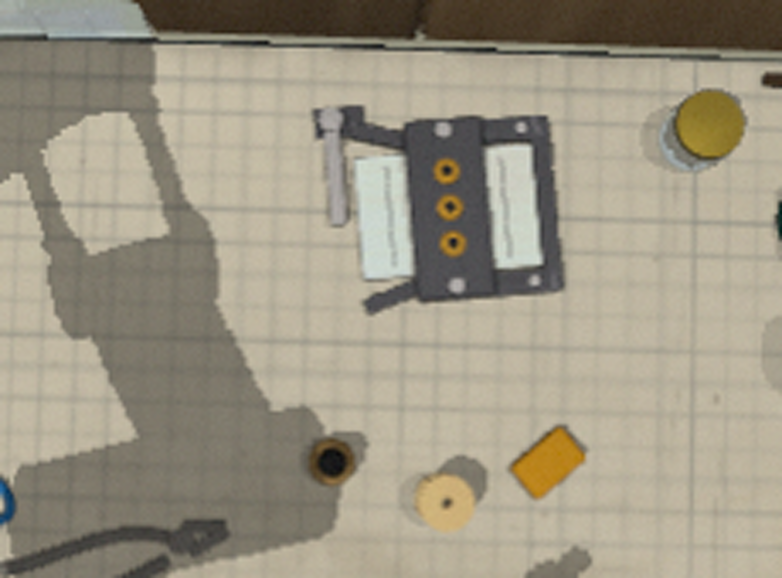

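View pics/s16.png

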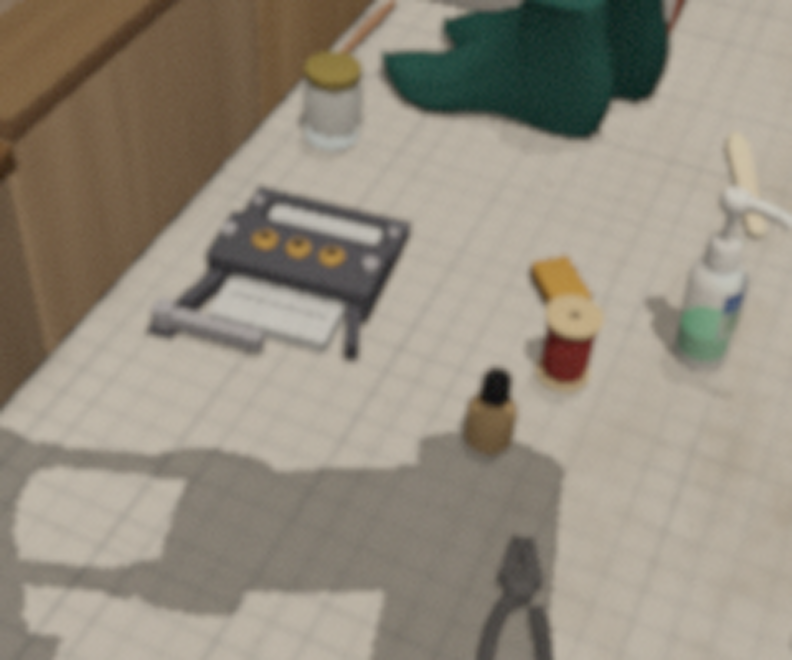

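```bash
python3 - <<'E'
from h import *
d=get_image("top")
T=lambda x,y:(x/3.4+220-.35,y/3.4+115-.35)
g=lambda p,z:(w2j(onz(d,[T(*p)],z)[0])*1000)
a,b=g((331,118),.024),g((339,222),.02);print(a,b,"keeper",np.arctan2(b[1]-85,78-b[0]))
print("plate end",g((356,158),.014),g((365,281),.014),"inner",g((532,144),.014),g((543,266),.014))
E
```

```text
[78.46909038 84.59494054] [-2.21378922 85.0338775 ] keeper 0.0004223400513759503
plate end [47.30999622 67.64885668] [-48.86299077  68.70636791] inner [ 47.34176495 -70.17455471] [-48.55132608 -69.89667203]
```

The keeper reads 0.00 rad. The plate's inner edge is at y = -70 (against the stop) and its outer end at about 68–70. The other objects' pixels haven't moved since the start.

```bash
python3 -c "
from rig import *
print(sign_off())"
```

```text
the job is handed in; nothing more can be done
None
```

The plate is in the jig against the back stop and the keeper bar is shut behind it. I handed the job in at about 25 s.

**What I did**
- I squared and centred the plate by pushing its long side with the fingertips.
- I then pushed its outer end under the bridge to the stop. There the force rose from about 5 N to 15 N with no further movement.
- With the fingers shut, I swung the keeper round with their outside to its end stop, where the force rose to about 10 N with no movement, and backed away.

**Last checks (top camera)**
- **Keeper:** about 0.000 rad, centre line at y ≈ 85 mm.
- **Plate:** the inner edge reads y ≈ -70 mm and the outer end y ≈ 68–69 mm. The full length should put the outer end at 70 mm, and that gap is within the 2 mm calibration.
- **Plate, wrist camera:** before the keeper was shut, it put the outer end at 73 mm. The rail end read 73 mm in the same picture, so the two were level.
- **Other objects:** the bottle, spool, wax and jar were at the same pixels by eye as in the first pictures.
- **Arm:** clear of everything, with the force reading at noise level.

No check failed.

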